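# Unlatch and raise the hold-down arm of a board fixture

## Robot

A 6-joint arm with a two-finger parallel gripper is mounted at the origin on the work surface. World frame = base frame: x ahead of the robot, y to its left, z up, the work surface at z = 0. Lengths are in m, angles in degrees, forces in N, time in s.
With the tool pointing down it reaches from about 0.4 to 0.825 m from the base axis. Payload 7 kg.
Tool frame: the origin (TCP) lies at the very end of the fingers, on their centre line; the grasp point (between the pads) lies 19 mm behind it; z points along the fingers, y is the line along which they close (so a half turn about z gives the same grasp; the last joint's range is limited). The gripper opens to 88 mm and grips with 3 to 60 N. Pads are 19 mm wide; open, the fingers measure 130 mm over their backs; the gripper's body (78 mm by 193 mm) begins 47 mm behind the grasp point.
Start: joints at [91.564, 20.546, 0.682, 0, -70.136, -16.507], TCP at [0.174, 0.652, 0.227] pointing down, gripper open.
Joint ranges: [-176.03, 176.03], [-82.01, 121.73], [-58.28, 71.71], [-173.87, 95.51], [-174.79, -0.11], [-173.66, 173.66]. Speed limits (degrees/s): [136.94, 136.94, 172.46, 180, 180, 180].

## Interface

Orientations are given as [roll, pitch, yaw] about the fixed x, y, z axes, in that order (R = Rz(yaw) Ry(pitch) Rx(roll)).
In Python, from plant import get_obs, snapshot, camera_params, close_job, boxes_of, cut_out, landmark_of gives the robot as it stands.
- The arm moves only by the shell command python3 -m inch 'ROWS' [OPENING]. ROWS is text: rows parted by semicolons, each of 6 numbers parted by spaces: the shift along the tool's x, y, z in units of 30 cm (1.0 is 30 cm), then the turn, a rotation vector about the tool's x, y, z in units of pi rad (1.0 is pi rad). A call has 1 to 10 rows; each row is the pose to reach, as a shift and turn from the pose commanded when the call began, along the tool's axes at that moment, turning the shorter way round; what a row does not reach only later rows make up. A row lasts 1/12 s, in which the tool goes at most 41.7 mm and 7.16 degrees, less where a joint would pass 70% of its speed; a pose out of reach is approached as far as the arm can. A call with a number of a shift or a turn outside -1 to 1 is refused whole. A call with a gripper value outside its range is refused whole. OPENING is the closure, from -1 (fully open) to 1 (shut), set as the call begins (- or left out, the last holds). The fingers move at their own pace and stop on an object; the grip force is fixed at half the most. Time passes only in rows, so rows that repeat a pose let the fingers close. It gives the time, the measured TCP pose, the force, the opening and the grip force at its end, in the units of the state.
- get_obs(): the state, without advancing time (a new reading comes with each control period).
- snapshot(name): name is "scene" or "top"; returns the picture (420x560x3 uint8, red, green, blue); there is no depth.
- camera_params(name): a dict with "mtx" (3x3 intrinsics, pixels), "k1" (the pictures are not rectified: a ray, as slopes to the right and down, at radius r is drawn at 1 + k1 r^2 times it, then the intrinsics apply), "rvec" (rotation vector, rad) and "tvec" (3), from world to camera coordinates, as OpenCV has them. Camera axes: x right, y down, z forward; pixel columns grow to the right and rows downward; lengths in m; the calibration is good to about 2 mm. A picture is of the moment at which its call begins. camera_params takes no time and is no camera call.
- close_job(): hands the job in; it is judged then, once.
Trained networks look in the newest picture that a camera, given by its name, has taken for a name from the list of things; names that differ only in an ending like _2 or _b are one class to them, and where a whole thing is asked for, a point or a joint stands for the part that bears it (a point fixed in the world has none). Each returns a list of dicts, best first, with "p" (0 to 1); they miss things now and then, are a little off and sometimes report something else, mostly with a low value. They report only what shows in the picture. A call takes as long as a camera call.
- boxes_of(camera, thing): "rect" ([left, top, width, height] in pixels, round what is visible of it).
- cut_out(camera, thing): "pixels" (420x560 bool, what is visible of it) and "rect" ([left, top, width, height] in pixels, round what is visible of it).
- landmark_of(camera, thing): "uv" ([column, row] in pixels: a listed point, or the origin of a listed thing).
The state is a dict: "clock": time; "joint_pos": joint angles; "qvel": joint speeds; "tau": joint torques, N m; "tool_pos": TCP position; "orientation": TCP orientation; "force": force on the tool from outside, world axes, zero at the start; "moment": the same for the moment, N m; "opening": finger opening in m; "gripper_force": force on a finger pad.
Only numpy, scipy, OpenCV 4.12 (cv2) and the standard library are available. Lean on these libraries where they do the work, as an engineer would, in place of code of your own. Each camera call takes 0.05 s, during which the arm holds its last target. There are 200 camera calls.

## Task

Open the circuit-board fixture on the repair bench: pull the latch on the front end of its hold-down arm sideways against its spring, lift the arm off the ball stud, and finish still holding it up, with the arm's front end at least 6 cm above where it sat on the ball. The arm falls if you let go, so the program ends while holding it. Leave the reels, jars, bottle and tools around the fixture where they are.

Things in the scene. Friction and masses are not known exactly. Their poses are not given: they have to be found in the camera images.
- fixture: board fixture, bolted down: aluminium base plate 300 x 130 x 12 mm with a green circuit board, a ball stud at the front end, a hinge pillar (104 mm high) at the other. Origin: at table level on the ball stud's axis. x axis: from ball to hinge, along the arm; y: to its left; z up. The plate spans x -45 to +255, y -65 to +65 mm. Place and yaw change each time
- ball (a point): centre of the steel ball (26 mm across, on a slim neck) on top of the stud, 62 mm above the table; its underside is flat, 8 mm below this point
- hinge (a point): middle of the arm's hinge pin, which lies along the fixture's y axis, 220 mm from the ball along the fixture's x and 88 mm above the table
- hold_arm: hold-down arm, 0.4 to 0.7 kg with latch: aluminium bar 22 x 16 mm from the hinge to a steel coupler box (46 x 44 mm, top 92 mm above table) over the ball, with a spring barrel sticking out 30 mm at +y (top at 77 mm). Origin: at the hinge pin; axes as the fixture's when down. A positive turn about y raises the coupler end, 0 (down, level) to 1.0 rad; it falls back when let go
- coupler (a point): centre of the coupler's socket, at the arm's front end; lies at the ball's centre when the arm is down, and rises with the arm (fixed in the arm, 220 mm from the hinge)
- latch_tab (a point): middle of the latch's black upright tab on top of the coupler, 122 mm above the table (arm down), 18 mm under the tab's top, 60 mm above the ball's centre. Tab: 14 mm thick along fixture y, 32 mm long along x, 42 mm high above a steel slide plate (top at 97.5 mm). Pinch it from above, fingers closing along fixture y, both sides free. It rides on the arm: lifting it lifts and tilts the arm with it
- latch (a joint): how far the latch is pulled, in m: 0 closed (its pawl reaches under the ball and locks the arm down), 0.014 fully pulled. It slides in the arm towards the fixture's -y (tab and pawl move together). The spring resists with 6 N at 0, 12 N at 0.014. The pawl is clear of the ball above 0.008; keep it pulled until the arm has risen 30 mm. Let go, it springs back to 0
- solder_spool: reel of solder wire, grey flanges 50 mm across, 50 mm tall; a bystander, leave it where it is. Origin: centre of its underside
- flux_jar: blue screw-top jar, 59 mm across, 72 mm tall; a bystander, leave it where it is. Origin: centre of its underside
- sponge_tin: flat steel tin with a brass-wool dome, 70 mm across, 40 mm tall; a bystander, leave it where it is. Origin: centre of its underside
- braid_reel: flat white reel of desoldering braid, 46 mm across, 10 mm thick; a bystander, leave it where it is. Origin: centre of its underside
- jar_lid: loose blue jar lid lying flat, 62 mm across, 15 mm tall; a bystander, leave it where it is. Origin: centre of its underside
- rinse_bottle: small white bottle with a black cap, 54 mm across, 115 mm tall; a bystander, leave it where it is. Origin: centre of its underside
- screwdriver: screwdriver, 160 mm long, lying flat; a bystander, leave it where it is. Origin: on its underside, under the tool; it lies along its x axis

How it is judged (in metres and radians):
On the way:
1. the latch is pulled sideways, clear of the ball, while the arm is still down (value of joint latch above 0.008 m and z of coupler in the frame of ball below 0.01 m).
At the end, for the whole second after the job is handed in: the coupler's socket is at least 57 mm higher than the ball's centre, the arm is still (below 0.1 rad/s), the fingers bear on the arm or its latch (over 0.5 N), and every bystander is within 20 mm of where it began (z of coupler in the frame of ball above 0.057 m and contact force between the fingers and hold_arm above 0.5 N and angular speed of hold_arm below 0.1 rad/s and distance of each of solder_spool, flux_jar, sponge_tin, braid_reel, jar_lid, rinse_bottle, screwdriver from where it was at the start of the episode below 0.02 m); the arm keeps its last pose, push and grip.
It fails at once if a bystander on the bench is knocked or moved by more than 20 mm (distance of any of solder_spool, flux_jar, sponge_tin, braid_reel, jar_lid, rinse_bottle, screwdriver from where it was at the start of the episode above 0.02 m).
It also fails if it takes over 32 s, if anything falls off the work surface, if the arm or the gripper's body presses on something with over 40 N, if the wrist force passes 120 N, or if a joint passes its speed limit or range.

## Working session

There is one attempt and no reset: what is moved stays moved. The work goes in short steps, Python scripts to look and compute and a shell command to move; the robot and the scene stay as the last step left them, time stands still between calls to the robot, and variables do not carry over. Pictures are saved under pics/ and viewed, at most 10 in all, crops included, and the job is handed in when it is done.

```bash
ls; mkdir -p pics; cat > h.py <<'E'
import numpy as np, cv2
from plant import *
from scipy.spatial.transform import Rotation as Ro
def cam(n):
    c=camera_params(n); R=cv2.Rodrigues(np.array(c["rvec"],float))[0]; t=np.array(c["tvec"],float).ravel()
    return np.array(c["mtx"]),c["k1"],R,t
def ray(n,uv):
    K,k1,R,t=cam(n); d=np.array([k1,0,0,0,0.])
    p=cv2.undistortPoints(np.array([[uv]],float),K,d)[0,0]
    v=R.T@np.array([p[0],p[1],1]); return -R.T@t, v/np.linalg.norm(v)
def tri(obs):
    A=np.zeros((3,3));b=np.zeros(3);L=[ray(n,u) for n,u in obs]
    for o,v in L:
        P=np.eye(3)-np.outer(v,v);A+=P;b+=P@o
    x=np.linalg.solve(A,b); return x,[np.linalg.norm((np.eye(3)-np.outer(v,v))@(x-o))*1000 for o,v in L]
def proj(n,X):
    K,k1,R,t=cam(n); return cv2.projectPoints(np.array(X,float).reshape(-1,3),cv2.Rodrigues(R)[0],t,K,np.array([k1,0,0,0,0.]))[0][:,0]
E
python3 - <<'E'
from h import *
np.set_printoptions(precision=4,suppress=True)
for n in("scene","top"):
    im=snapshot(n); cv2.imwrite(f"pics/{n}0.png",im[:,:,::-1]); K,k1,R,t=cam(n); print(n,-R.T@t,R[2])
U={}
for th in("ball","coupler","hinge","latch_tab","hold_arm","fixture"):
    for n in("scene","top"):
        r=landmark_of(n,th); U[n,th]=r; print(n,th,[(np.round(x["uv"],1),round(x["p"],2)) for x in r[:3]])
    if U["scene",th] and U["top",th]: print("  ",*tri([(n,U[n,th][0]["uv"]) for n in("scene","top")]))
o=get_obs(); print(o["clock"],o["tool_pos"],o["orientation"],o["opening"],o["force"])
E
```

```text
pics
scene [ 1.0116 -0.106   0.6899] [-0.604   0.1598 -0.7808]
top [0.5256 0.0051 0.7888] [ 0.0677  0.0029 -0.9977]
scene ball [(array([158. , 216.9]), 0.68), (array([163.8, 233.6]), 0.62)]
top ball [(array([399. , 258.5]), 0.68)]
   [ 0.4837 -0.2154  0.0659] [np.float64(1.8436983924758614), np.float64(1.8436983924759038)]
scene coupler [(array([157.6, 219. ]), 0.72)]
top coupler [(array([402.2, 256.2]), 0.89)]
   [ 0.4885 -0.2188  0.0669] [np.float64(4.136422253469683), np.float64(4.136422253469684)]
scene hinge [(array([267.1, 207. ]), 0.71)]
top hinge [(array([286.2, 225.8]), 0.67)]
   [ 0.5405 -0.0037  0.0873] [np.float64(0.6129054721744728), np.float64(0.6129054721745245)]
scene latch_tab [(array([153. , 198.3]), 0.95)]
top latch_tab [(array([410.9, 257.7]), 0.91), (array([271. , 290.8]), 0.69)]
   [ 0.4898 -0.2126  0.1303] [np.float64(5.295596309602667), np.float64(5.295596309602597)]
scene hold_arm [(array([268.2, 204.4]), 0.97), (array([157.7, 218.8]), 0.71), (array([117. , 227.2]), 0.17)]
top hold_arm [(array([283.9, 227. ]), 0.69), (array([288.3, 225.2]), 0.56)]
   [ 0.5381 -0.0001  0.0911] [np.float64(0.04284974019108367), np.float64(0.04284974019109934)]
scene fixture [(array([164.8, 235.9]), 0.98)]
top fixture [(array([386.4, 254.5]), 0.71)]
   [ 0.487  -0.2132  0.0026] [np.float64(2.303760369838123), np.float64(2.3037603698381517)]
0.7 [0.174  0.6521 0.2266] [-179.9994    0.0028  -14.9429] 0.08775607985318637 [ 0.1237 -0.3117  0.2091]
```

View pics/scene0.png

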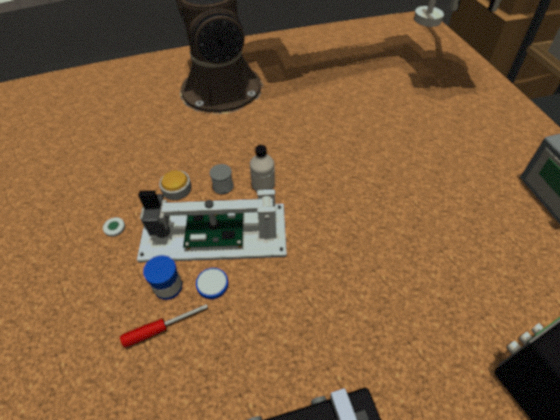

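View pics/top0.png

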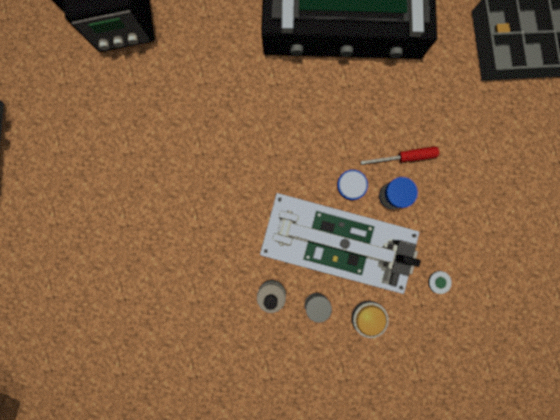

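The scene view shows the black tab at about (150,200) and the hinge at (267,205). In the top view the tab is at (411,260), with the jar at (401,193), reel at (440,283) and tin at (371,320) around the fixture. I'll fit the fixture pose and check it with an overlay.

```bash
cat >> h.py <<'E'
def fx(p,P):
    c,s=np.cos(p[2]),np.sin(p[2]); P=np.array(P,float).reshape(-1,3)
    return np.c_[p[0]+c*P[:,0]-s*P[:,1],p[1]+s*P[:,0]+c*P[:,1],P[:,2]]
def box(x0,x1,y0,y1,z0,z1): return [(x,y,z) for z in(z0,z1) for x,y in((x0,y0),(x1,y0),(x1,y1),(x0,y1))]
E
cat > fit.py <<'E'
from h import *
from scipy.optimize import least_squares
import sys
np.set_printoptions(precision=4,suppress=True)
M={"ball":(0,0,.062),"coupler":(0,0,.062),"hinge":(.22,0,.088),"latch_tab":(0,0,.122),"hold_arm":(.22,0,.088),"fixture":(0,0,0)}
obs=[]
for n in("scene","top"):
    im=snapshot(n); 
    for th,m in M.items():
        r=landmark_of(n,th)
        if r: obs.append((n,m,r[0]["uv"],r[0]["p"]))
    # plate corners: bright, low-saturation area inside the fixture's cut-out box
    c=cut_out(n,"fixture")[0]; 
    if n=="top":
        rect=cv2.minAreaRect(np.argwhere(c["pixels"])[:,::-1].astype(np.float32)); print(rect,cv2.boxPoints(rect))
f=lambda p:np.concatenate([(proj(n,fx(p,m))[0]-uv)*w for n,m,uv,w in obs])
s=least_squares(f,[.486,-.215,1.33],loss="soft_l1",f_scale=2); p=s.x
print(p,np.degrees(p[2])); 
for (n,m,uv,w) in obs: print(n,m,proj(n,fx(p,m))[0]-uv)
np.save("p.npy",p)
outs=[]
for n in("scene","top"):
    k=5; im=cv2.resize(snapshot(n),None,fx=k,fy=k,interpolation=cv2.INTER_CUBIC)[:,:,::-1].copy()
    for b,col in((box(-.045,.255,-.065,.065,.0,.012),(0,0,255)),(box(-.016,.016,-.007,.007,.0975,.1395),(0,255,255))):
        q=((proj(n,fx(p,b))+.5)*k-.5).astype(int)
        for i in range(4):
            for a,bb in((i,(i+1)%4),(i+4,(i+1)%4+4),(i,i+4)): cv2.line(im,tuple(map(int,q[a])),tuple(map(int,q[bb])),col,1)
    u=proj(n,fx(p,(0.07,0,.06)))[0]*k; x,y=int(u[0])-390,int(u[1])-290
    outs.append(im[max(y,0):y+580,max(x,0):x+780]); cv2.imwrite(f"pics/{n}_ov{sys.argv[1]}.png",outs[-1])
E
python3 fit.py 1
```

```text
((343.38970947265625, 243.9971466064453), (157.26754760742188, 68.08860778808594), 15.52410888671875) [[258.5129 255.7536]
 [276.7364 190.149 ]
 [428.2665 232.2407]
 [410.043  297.8453]]
[ 0.4856 -0.2175  1.3241] 75.86307787549487
scene (0, 0, 0.062) [-0.9857  1.0683]
scene (0, 0, 0.062) [-1.0857 -3.2317]
scene (0.22, 0, 0.088) [0.7973 1.8645]
scene (0, 0, 0.122) [-5.2189  0.4622]
scene (0.22, 0, 0.088) [0.7973 1.5645]
scene (0, 0, 0) [ 0.8255 -0.0168]
top (0, 0, 0.062) [ 1.8523 -0.7136]
top (0, 0, 0.062) [-5.6477  0.8864]
top (0.22, 0, 0.088) [-1.3115  2.0962]
top (0, 0, 0.122) [ 0.1348 -0.7477]
top (0.22, 0, 0.088) [-1.1115 -0.0038]
top (0, 0, 0) [0.2733 1.0752]
```

View pics/scene_ov1.png

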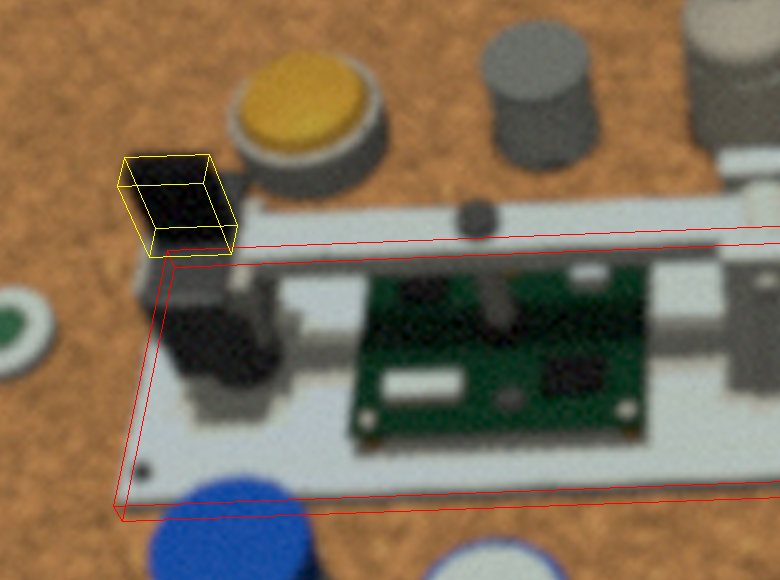

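View pics/top_ov1.png

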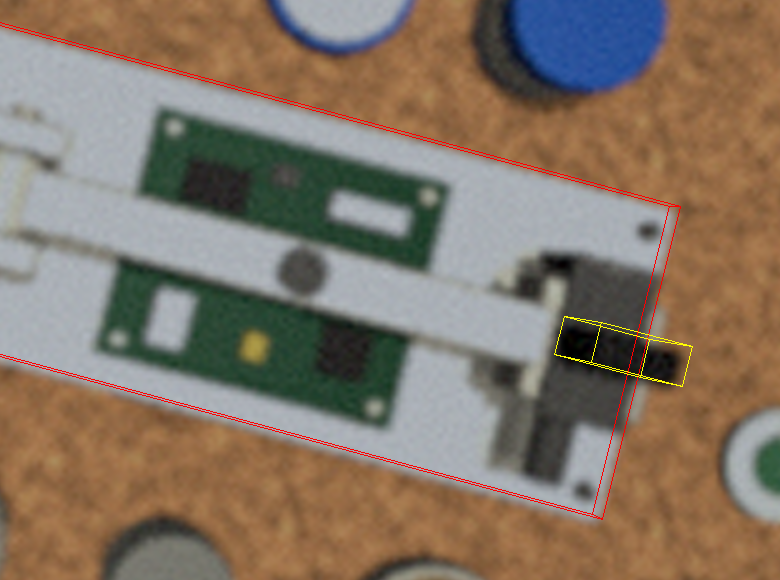

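The overlay fits the tab and the plate to about 2 mm. The fit puts the ball at (0.486, -0.218) with yaw 75.9°, so the tool yaw needs to be -104.1°. First comes a travel move at a safe height.

```bash
cat > go.py <<'E'
from h import *
import sys
# target: fixture coords (mm) of the TCP + tilt theta(rad); prints shift/turn in move units from measured pose
np.set_printoptions(precision=4,suppress=True)
p=np.load("p.npy"); a=list(map(float,sys.argv[1:])); o=get_obs()
R=Ro.from_euler("xyz",o["orientation"],degrees=True)
T=fx(p,np.array(a[:3])/1000)[0]
G=Ro.from_euler("z",p[2])*Ro.from_euler("y",a[3] if len(a)>3 else 0)*Ro.from_euler("z",np.pi)*Ro.from_euler("x",np.pi)
print(o["clock"],"shift",R.inv().apply(T-np.array(o["tool_pos"]))/.3,"turn",(R.inv()*G).as_rotvec()/np.pi,"rpy",G.as_euler("xyz",degrees=True),T)
E
python3 -m inch '0.967 0.777 0 0 0 0.39; 0.967 0.777 0 0 0 0.39; 0.967 0.777 0 0 0 0.39; 0.967 0.777 0 0 0 0.39; 0.967 0.777 0 0 0 0.39; 0.967 0.777 0 0 0 0.39; 0.967 0.777 0 0 0 0.39; 0.967 0.777 0 0 0 0.39; 0.967 0.777 0 0 0 0.39; 0.967 0.777 0 0 0 0.39' -1; python3 go.py 0 0 180; python3 -c "from plant import *;print(get_obs()['joint_pos'])"
```

```text
clock: 2.43
tool_pos: [0.3966, 0.3474, 0.227]
orientation: [-180.0, -0.0, -85.7]
force: [-0.1, 0.7, -1.0]
opening: 0.0876
gripper_force: 0.0
2.4333 shift [ 1.8996 -0.1558  0.1576] turn [-0.0001 -0.0002  0.1022] rpy [-180.        0.     -104.1369] [ 0.4856 -0.2175  0.18  ]
[ 6.25697301e+01  6.57737803e+00 -1.78207855e+01  2.58631989e-02
 -6.56233512e+01 -5.83154358e+01]
```

```bash
python3 -m inch '1 -0.08 0 0 0 0.102; 1 -0.08 0 0 0 0.102; 1 -0.08 0 0 0 0.102; 1 -0.08 0 0 0 0.102; 1 -0.08 0 0 0 0.102; 1 -0.08 0 0 0 0.102; 1 -0.08 0 0 0 0.102; 1 -0.08 0 0 0 0.102'; python3 go.py 0 0 180
```

```text
clock: 3.1
tool_pos: [0.4433, 0.051, 0.2269]
orientation: [-180.0, -0.0, -103.7]
force: [-0.7, -0.3, -0.5]
opening: 0.0875
gripper_force: 0.0
3.1 shift [ 0.8362 -0.3482  0.1566] turn [-0.0001 -0.0001  0.0027] rpy [-180.        0.     -104.1369] [ 0.4856 -0.2175  0.18  ]
```

```bash
python3 -m inch '0 0 0 0 0 0'; python3 go.py 0 0 180
```

```text
clock: 3.18
tool_pos: [0.4436, 0.0527, 0.2268]
orientation: [-180.0, 0.0, -103.7]
force: [0.2, 0.3, -1.0]
opening: 0.0877
gripper_force: 0.0
3.1833 shift [ 0.8416 -0.3496  0.156 ] turn [-0.0001  0.0001  0.0022] rpy [-180.        0.     -104.1369] [ 0.4856 -0.2175  0.18  ]
```

```bash
python3 -m inch '0.84 -0.35 0.15 0 0 0.0023; 0.84 -0.35 0.15 0 0 0.0023; 0.84 -0.35 0.15 0 0 0.0023; 0.84 -0.35 0.15 0 0 0.0023; 0.84 -0.35 0.15 0 0 0.0023; 0.84 -0.35 0.15 0 0 0.0023; 0.84 -0.35 0.15 0 0 0.0023; 0.84 -0.35 0.15 0 0 0.0023; 0.84 -0.35 0.15 0 0 0.0023; 0.84 -0.35 0.15 0 0 0.0023'; python3 go.py 0 0 104; python3 - <<'E'
from h import *
for n in("top","scene"):
    im=snapshot(n); u=proj(n,get_obs()["tool_pos"])[0].astype(int)
    c=im[max(u[1]-60,0):u[1]+60,max(u[0]-80,0):u[0]+80]; cv2.imwrite(f"pics/{n}2.png",cv2.resize(c,None,fx=4,fy=4,interpolation=2)[:,:,::-1])
E
cd pics; python3 -c "
import cv2,numpy as np
a,b=cv2.imread('top2.png'),cv2.imread('scene2.png');h=min(a.shape[0],b.shape[0]);o=np.hstack([a[:h],b[:h]]);cv2.imwrite('two2.png',cv2.resize(o,(800,int(h*800/o.shape[1]))))"
```

```text
clock: 4.02
tool_pos: [0.487, -0.2136, 0.1814]
orientation: [180.0, 0.0, -103.9]
force: [0.2, 0.5, 0.1]
opening: 0.0874
gripper_force: 0.0
4.0167 shift [0.0136 0.0014 0.2581] turn [0.0001 0.     0.0012] rpy [-180.        0.     -104.1369] [ 0.4856 -0.2175  0.104 ]
```

View pics/two2.png

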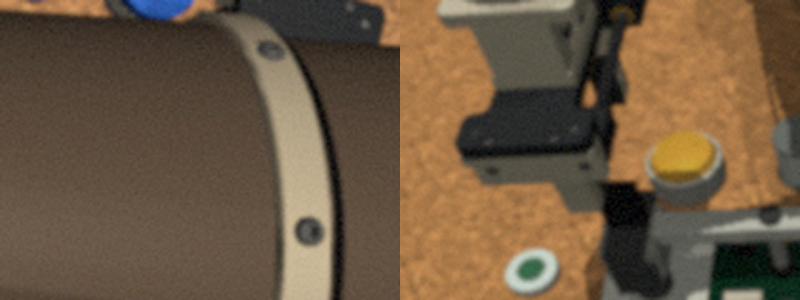

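The scene crop shows the tab at about (625,200) and a finger tip near (585,200), but the top view is blocked by the arm. I'll project the expected tip positions to confirm they straddle the tab.

```bash
python3 - <<'E'
from h import *
p=np.load("p.npy"); n="scene"; im=snapshot(n); k=6
im=cv2.resize(im,None,fx=k,fy=k,interpolation=2)[:,:,::-1].copy()
o=get_obs();R=Ro.from_euler("xyz",o["orientation"],degrees=True)
def dr(X,c):
    q=((proj(n,X)+.5)*k).astype(int)
    for i in range(4):
        for a,b in((i,(i+1)%4),(i+4,(i+1)%4+4),(i,i+4)): cv2.line(im,tuple(map(int,q[a])),tuple(map(int,q[b])),c,1)
dr(fx(p,box(-.016,.016,-.007,.007,.0975,.1395)),(0,255,255))
for s,c in((1,(0,0,255)),(-1,(255,0,255))):
    y=sorted((s*.044,s*.065)); dr(R.apply(np.array(box(-.0095,.0095,y[0],y[1],-.066,0)))+o["tool_pos"],c)
dr(R.apply(np.array(box(-.039,.039,-.0965,.0965,-.12,-.066)))+o["tool_pos"],(255,0,0))
u=proj(n,o["tool_pos"])[0]*k;x,y=int(max(u[0]-400,0)),int(max(u[1]-320,0))
cv2.imwrite("pics/chk.png",im[y:y+600,x:x+800])
E
```

```text
(no output)
```

View pics/chk.png

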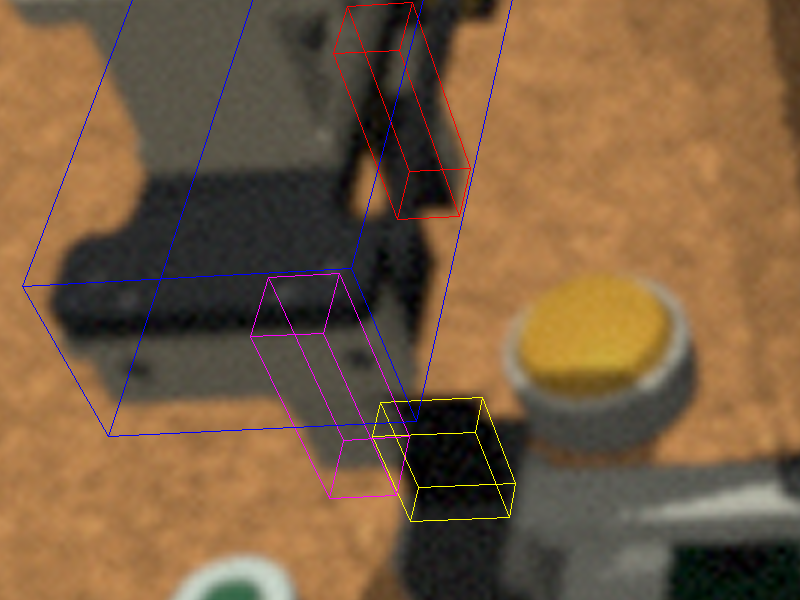

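The modelled fingers, red and magenta, match the picture and straddle the tab, yellow. Next I descend and close.

```bash
python3 -m inch '0.008 0.001 0.1 0 0 0.001; 0.008 0.001 0.19 0 0 0.001; 0.008 0.001 0.25 0 0 0.001; 0.008 0.001 0.25 0 0 0.001; 0.008 0.001 0.25 0 0 0.001' && python3 -m inch '0 0 0 0 0 0; 0 0 0 0 0 0; 0 0 0 0 0 0; 0 0 0 0 0 0; 0 0 0 0 0 0; 0 0 0 0 0 0; 0 0 0 0 0 0; 0 0 0 0 0 0' 1; python3 go.py 0 0 104
```

```text
clock: 4.58
tool_pos: [0.4859, -0.2158, 0.1067]
orientation: [179.9, -0.0, -104.0]
force: [-0.3, 0.3, 1.0]
opening: 0.0875
gripper_force: 0.0
clock: 5.25
tool_pos: [0.4859, -0.2166, 0.1066]
orientation: [-180.0, 0.0, -104.1]
force: [0.1, 0.4, 0.1]
opening: 0.0399
gripper_force: 0.0
5.25 shift [0.003  0.0004 0.0087] turn [-0.      0.      0.0002] rpy [-180.        0.     -104.1369] [ 0.4856 -0.2175  0.104 ]
```

```bash
python3 -m inch '0 0 0 0 0 0; 0 0 0 0 0 0; 0 0 0 0 0 0; 0 0 0 0 0 0; 0 0 0 0 0 0; 0 0 0 0 0 0; 0 0 0 0 0 0'
```

```text
clock: 5.83
tool_pos: [0.4843, -0.2163, 0.1063]
orientation: [179.8, -0.0, -104.1]
force: [-5.7, 3.2, 4.8]
opening: 0.0141
gripper_force: 30.0
```

The tab is gripped with a 14 mm opening and 30 N. Now I pull along tool -y, which is fixture -y.

```bash
python3 -m inch '0 -0.012 0 0 0 0; 0 -0.024 0 0 0 0; 0 -0.036 0 0 0 0; 0 -0.042 0 0 0 0; 0 -0.042 0 0 0 0; 0 -0.042 0 0 0 0'; python3 go.py 0 0 104
```

```text
clock: 6.33
tool_pos: [0.4955, -0.2191, 0.1063]
orientation: [179.7, -0.0, -104.1]
force: [-9.5, 5.3, 8.7]
opening: 0.0141
gripper_force: 30.0
6.3333 shift [0.0027 0.0334 0.0079] turn [ 0.0016 -0.      0.0001] rpy [-180.        0.     -104.1369] [ 0.4856 -0.2175  0.104 ]
```

The latch is about 11 mm out: the side force rose from 6.3 to 10.5 N. I'll pull slightly more, then lift a small test arc about the hinge.

```bash
python3 -m inch '0 -0.004 0 0 0 0; 0 -0.004 0 0 0 0; -0.0015 -0.004 -0.0146 0 0.0064 0; -0.003 -0.004 -0.0293 0 0.0127 0; -0.003 -0.004 -0.0293 0 0.0127 0; -0.003 -0.004 -0.0293 0 0.0127 0'
```

```text
clock: 6.83
tool_pos: [0.4951, -0.2183, 0.1136]
orientation: [179.5, -2.3, -104.1]
force: [-10.2, 2.0, -2.3]
opening: 0.0135
gripper_force: 30.0
```

The arm came free, with the load near its weight only, so I continue the arc.

```bash
python3 -m inch '-0.003 0 -0.0293 0 0.0127 0; -0.0071 0 -0.0584 0 0.0255 0; -0.0125 0 -0.0874 0 0.0382 0; -0.0189 0 -0.1161 0 0.0509 0; -0.0265 0 -0.1445 0 0.0637 0; -0.0353 0 -0.1726 0 0.0764 0; -0.0451 0 -0.2003 0 0.0891 0; -0.0561 0 -0.2276 0 0.1019 0; -0.0561 0 -0.2276 0 0.1019 0; -0.0561 0 -0.2276 0 0.1019 0'; python3 go.py 20 -10 182 .36; python3 - <<'E'
from h import *
p=np.load("p.npy")
n="scene"; im=snapshot(n); cv2.imwrite("pics/end.png",cv2.resize(im[120:320,60:330],None,fx=2.9,fy=2.9)[:,:,::-1])
for t in("coupler","latch_tab"): print(t,[(x["uv"],x["p"]) for x in landmark_of(n,t)[:2]], proj(n,fx(p,(0,0,.062)))[0])
for th in(0,.2,.3,.35): # expected coupler pixel at arm angle th
    print(th,proj(n,fx(p,(.22-.22*np.cos(th)-.026*np.sin(th),0,.088+.22*np.sin(th)-.026*np.cos(th))))[0])
E
```

```text
clock: 7.67
tool_pos: [0.5005, -0.1999, 0.1813]
orientation: [179.6, -20.7, -104.1]
force: [-10.2, 2.1, -2.7]
opening: 0.0136
gripper_force: 30.0
7.6667 shift [ 0.003   0.0006 -0.0013] turn [ 0.0021 -0.0006  0.0004] rpy [-180.      -20.6265 -104.1369] [ 0.5002 -0.2005  0.182 ]
coupler [([144.2, 192.5], 0.96)] [156.61428221 218.96831156]
latch_tab [([113.2, 226.2], 0.41)] [156.61428221 218.96831156]
0 [156.61428221 218.96831156]
0.2 [150.30655028 205.0548512 ]
0.3 [148.72134767 197.60222169]
0.35 [148.36179922 193.77636743]
```

View pics/end.png

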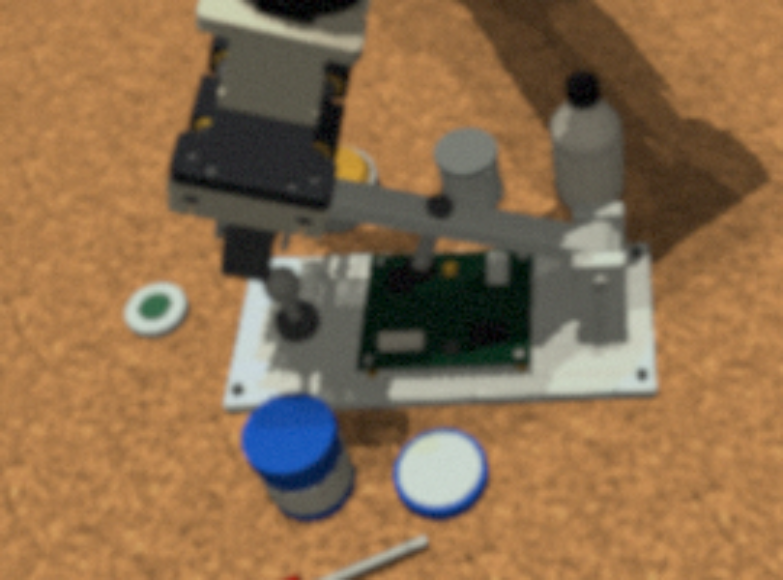

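The picture shows the arm raised, the bare ball stud at about (290,290) and the bystanders in place. The coupler is at scene pixel (144,192), which matches an arm angle of about 0.35 rad, or about 7.5 cm of rise. I'll settle briefly, then hand in.

```bash
python3 -m inch '0 0 0 0 0 0; 0 0 0 0 0 0; 0 0 0 0 0 0; 0 0 0 0 0 0; 0 0 0 0 0 0; 0 0 0 0 0 0' && python3 -c "from plant import *;print(close_job())"
```

```text
clock: 8.32
tool_pos: [0.5004, -0.2002, 0.1809]
orientation: [179.6, -20.7, -104.1]
force: [-11.2, 4.6, -3.5]
opening: 0.0139
gripper_force: 30.0
the job is handed in; nothing more can be done
None
```

The latch was pulled about 11 mm, the arm lifted about 7.5 cm off the ball and still held at hand-in (8.3 s), with no bystander visibly moved; `close_job()` returned no verdict.

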